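# Undo the last quarter-turn fastener of an access panel

### The arm

A 7-joint arm with a two-finger parallel gripper is mounted at the origin on a cart in front of the work surface, level with it; the furniture and walls round the work are solid. World frame = base frame: x ahead of the robot, y to its left, z up, the work surface at z = 0. Lengths are in m, angles in rad, forces in N, time in s.
With the tool pointing down it reaches from about 0.425 to 0.875 m from the base axis. Payload 4.7 kg.
Tool frame: the origin (TCP) lies between the finger pads; the fingertips stand bot.tips_ahead ahead of it and the grasp point (between the pads) lies 8 mm behind it (bot.tips_ahead is the distance from the TCP to the fingertips, in m); z points along the fingers, y is the direction in which the jaws open and shut (so a half turn about z gives the same grasp; the last joint's range is limited). The gripper opens to 85 mm and grips with 20 to 120 N. Pads are 22 mm wide; open, the fingers measure 114 mm over their backs; the gripper's body (76 mm by 85 mm) begins 54 mm behind the grasp point. The pads swing forward as they close: fully open they stand 13 mm farther back than shut.
Start: joints at [-1.228, 0.321, -0.07, 1.45, 0.023, 1.371, -0.057], TCP at [0.21, 0.615, 0.242] pointing down, gripper open.
Joint ranges: [-2.86, 2.86], [-0.3, 2.09], [-1.38, 1.24], [0.06, 2.45], [-1.56, 4.7], [0.09, 2.05], [-2.69, 2.69]. Speed limits (rad/s): [2.57, 2.57, 3.14, 3.14, 3.14, 3.14, 3.14].

### API

Orientations are given as a 3x3 rotation matrix whose columns are the frame's x, y, z axes.
In Python, from station import bot gives the robot as it stands.
- The arm moves only by the shell command python3 -m crank 'ROWS' [FORCE]. ROWS is a JSON object of lists of equal length, an entry for each row: "delta_pos": the shift along the tool's x, y, z in mm, a list of three; "turn": the turn about the tool's z in degrees; "jaw": the opening, from 0 (shut) to 1 (fully open). In form: {"delta_pos": [[x, y, z], ...], "turn": [turn, ...], "jaw": [jaw, ...]}. A call has 1 to 20 rows; each row is the pose to reach, as a shift and turn from the pose commanded when the call began, along the tool's axes at that moment; what a row does not reach only later rows make up. A row lasts 1/8 s, in which the tool goes at most 62.5 mm and 10.7 degrees, less where a joint would pass 70% of its speed; a pose out of reach is approached as far as the arm can. A call with a gripper value outside its range is refused whole. The fingers move at their own pace and stop on an object; FORCE is the grip in N (left out, the last holds). Time passes only in rows, so rows that repeat a pose let the fingers close. It gives the time, the measured TCP pose, the force and the opening at its end, in the units of the state.
- bot.state(): the state, without advancing time (a new reading comes with each control period).
- bot.get_image(name): name is "scene" or "side" or "wrist"; returns a dict with "image" (400x640x3 uint8, red, green, blue), "K" (3x3 intrinsics, pixels), "R" (3x3) and "t" (3): a world point X has camera coordinates R X + t. Camera axes: x right, y down, z forward; pixel columns grow to the right and rows downward; lengths in m; the calibration is good to about 2 mm. A picture is of the moment at which its call begins. There is no depth.
- bot.sign_off(): hands the job in, once; it reports no verdict.
Trained networks look in a picture, given as the dict that the camera call returned (one of the last four; its "shot" number tells which), for a name from the list of things; names that differ only in an ending like _2 or _b are one class to them, and where a whole thing is asked for, a point or a joint stands for the part that bears it (a point fixed in the world has none). Each returns a list of dicts, best first, with "score" (0 to 1); they miss things now and then, are a little off and sometimes report something else, mostly with a low value. They report only what shows in the picture. A call takes as long as a camera call. They do not tell look-alikes from the thing itself.
- bot.recognise(query, picture): "point" ([column, row] in pixels, amid what is visible of it).
- bot.masks_of(query, picture): "pixels" (400x640 bool, what is visible of it) and "point" ([column, row] in pixels, amid what is visible of it).
- bot.landmark_of(query, picture): "point" ([column, row] in pixels: a listed point, or the origin of a listed thing).
The state is a dict: "time": time; "joints": joint angles; "qvel": joint speeds; "joint_efforts": joint torques, N m; "ee_pos": TCP position; "orientation": TCP orientation; "contact_force": force on the tool from outside, world axes, zero at the start; "ft_torque": the same for the moment, N m; "finger_gap": finger opening in m.
Only numpy, scipy, OpenCV 4.12 (cv2) and the standard library are available. Lean on these libraries where they do the work, as an engineer would, in place of code of your own. Each camera call takes 0.05 s, during which the arm holds its last target.

### The job

One of the two slotted fasteners on the grey equipment case still has its tongue over the vented access panel. With the wide-bladed screwdriver from the round holder, turn that fastener anticlockwise, a good quarter turn to its stop, so that its tongue is clear of the panel. Leave the other fastener undone and the panel lying in place, and put the screwdriver back upright in its holder.

Things in the scene. Friction and masses are not known exactly. Their poses are not given: they have to be found in the camera images.
- driver: Loose wide-bladed screwdriver, 0.15 kg, upright in the holder. Origin: middle of the blade tip; z up along the tool, x along the blade width. Blade 24 (x) x 4 (y) x 18 mm high, same either way round; shank 14 mm thick; collar 56 mm wide at 55 to 61 mm; black flat-sided handle 34 (x) by 22 mm (y) at 61 to 121 mm above the tip. Grip it from above across the 22 mm, about 95 mm above the tip.
- holder_mouth (a point): Centre of the mouth of the holder: a fixed upright dark steel tube on the table, 62 mm high, 40 mm inside and 52 mm outside diameter. The collar of the screwdriver rests on its rim, so that the blade tip hangs 7 mm above the table, whichever way the blade is turned.
- tight_slot (a point): Centre of the slot floor of the fastener still locked, 51 mm above the table; z up, x along the slot towards the tongue; turns with the fastener. Round steel head 44 mm wide, top at 60 mm; the slot runs right across, 9 mm deep, 9 mm wide at the floor, 15 at the top. With the blade at the floor there are about 12 degrees of play each way, so turn it about 110 degrees on the fastener axis.
- tight_fastener (a joint): Angle of the locked fastener, rad: 0 to 0.12 at the start, with its tongue (18 mm wide, reaching 40 mm from the axis, in line with the slot) over the panel edge; grows anticlockwise seen from above; stop at 1.75. Tongue clear of the panel from 1.2 on. Resistance about 0.1 N m; it stays where it is left.
- undone_fastener (a joint): Angle of the other fastener, of the same form, on the same edge of the case 110 mm away; it starts already undone (1.5 to 1.7, tongue alongside the panel's edge). Which of the two stands on the left varies.
- panel: Loose vented aluminium panel, 96 x 190 x 8 mm, 0.3 kg, lying flush in the recess of the case's top (top of the case 45 mm above the table). Origin at the centre of its underside. Its far edge lies under a fixed lip; the fasteners stand on the case in front of its near edge.
Things that resemble listed ones, but are neither listed nor needed, are in the scene too. Leave any blue or red look-alike of the driver alone.

How it is judged:
By the outcome, as a careful person would: the job done as asked, in the order asked, and still so for the second after the job is handed in, with the robot touching nothing.
It also fails if it takes over 51 s, if anything falls off the work surface, if the arm or the gripper's body presses on something with over 40 N, if the wrist force passes 120 N, or if a joint passes its speed limit or range.

## Working session

There is one attempt and no reset: what is moved stays moved. The work goes in short steps, Python scripts to look and compute and a shell command to move; the robot and the scene stay as the last step left them, time stands still between calls to the robot, and variables do not carry over. Pictures are saved under pics/ and viewed, and the job is handed in when it is done.

```bash
mkdir -p pics; ls; python3 - <<'E'
from station import bot
import cv2
s=bot.state(); print({k:s[k] for k in ('time','ee_pos','orientation','finger_gap','contact_force')}, bot.tips_ahead)
for n in ('scene','side','wrist'):
    p=bot.get_image(n); cv2.imwrite(f'pics/{n}0.png',p['image'][:,:,::-1])
    print(n,p['K'].tolist(),p['R'].tolist(),p['t'].tolist())
    for q in ('driver','holder_mouth','tight_slot','panel'):
        print(q,[(round(d['score'],2),[round(float(v)) for v in d['point']]) for d in bot.landmark_of(q,p)][:5])
E
```

```text
pics
{'time': 0.0, 'ee_pos': array([0.20971856, 0.61467019, 0.24117388]), 'orientation': array([[-9.46447287e-01,  3.22857835e-01, -5.93379075e-04],
       [ 3.22858374e-01,  9.46445328e-01, -1.92665375e-03],
       [-6.04344043e-05, -2.01505362e-03, -9.99997968e-01]]), 'finger_gap': 0.08535824855415133, 'contact_force': array([ 0.10609   ,  0.60918388, -0.76995459])} 0.011
scene [[379.90160306920774, 0.0, 317.81095218390874], [0.0, 379.90160306920774, 199.48210519685153], [0.0, 0.0, 1.0]] [[0.6365304295161482, -0.7708175383826377, -0.025871505980881747], [-0.3795254442093518, -0.28385192539115106, -0.8805614809026286], [0.6714085563184925, 0.5703230724540848, -0.4732252566472446]] [-0.3261818915326554, 0.24990700188862608, 0.5270181885740877]
driver [(0.57, [253, 226]), (0.56, [259, 188])]
holder_mouth [(0.62, [231, 184])]
tight_slot [(0.73, [428, 241]), (0.7, [233, 184])]
panel [(0.55, [409, 221])]
side [[441.7769342308847, 0.0, 321.78578565823017], [0.0, 441.7769342308847, 208.17667350319294], [0.0, 0.0, 1.0]] [[0.8228401233615235, -0.5682727701664023, -0.00043597453598625624], [-0.3089121844508759, -0.44665039485581187, -0.8396884464329225], [0.47697735133251434, 0.6910640226943884, -0.5430682487986834]] [-0.40913084260810856, 0.23609567683535795, 0.7862787414080387]
driver [(0.87, [264, 230]), (0.66, [288, 191]), (0.3, [416, 283])]
holder_mouth [(0.62, [257, 187])]
tight_slot [(0.89, [414, 284]), (0.57, [411, 262])]
panel [(0.74, [408, 257])]
wrist [[360.7113674314725, 0.0, 324.86515341179825], [0.0, 360.7113674314725, 196.5698684283537], [0.0, 0.0, 1.0]] [[0.32314845474468, 0.9463467813874925, 0.0016868768959902604], [0.9043338400762628, -0.30932656677131143, 0.2941043705598354], [0.2788465203100966, -0.09351387301898056, -0.9557718209195877]] [-0.6505540208118888, -0.0368442936032513, 0.3775936791907512]
driver []
holder_mouth []
tight_slot []
panel []
```

View pics/scene0.png

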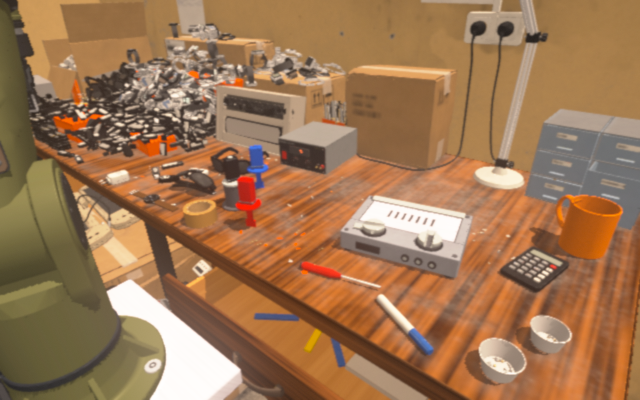

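View pics/side0.png

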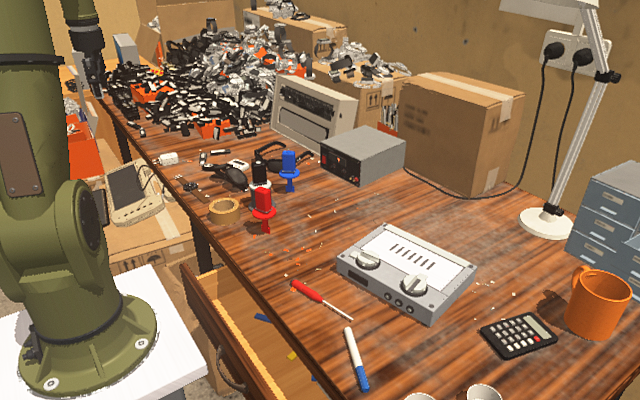

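View pics/wrist0.png

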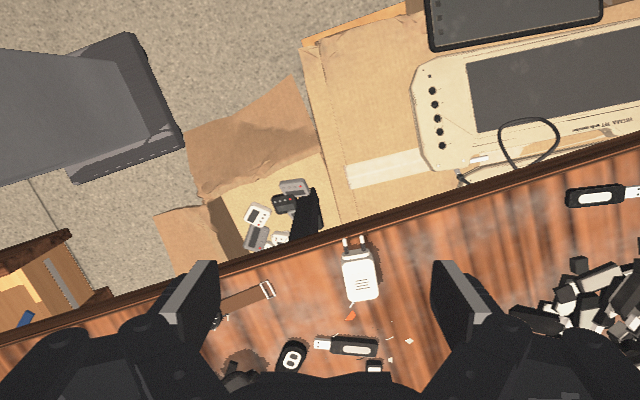

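The black-handled driver stands at scene (231,175) / side (259,172). Red (247,205)/(264,205) and blue (257,160)/(288,165) look-alikes stand free next to it. The case is at scene (408,235). I'll enlarge these.

```bash
python3 - <<'E'
import cv2,numpy as np
a=cv2.imread('pics/scene0.png');b=cv2.imread('pics/side0.png')
def c(i,x,y,w,h): return cv2.resize(i[y:y+h,x:x+w],(400,300),interpolation=cv2.INTER_CUBIC)
o=np.vstack([np.hstack([c(a,190,130,120,90),c(b,210,140,120,90)]),np.hstack([c(a,335,180,148,111),c(b,330,215,148,111)])])
cv2.imwrite('pics/crop0.png',o)
E
```

```text
(no output)
```

View pics/crop0.png

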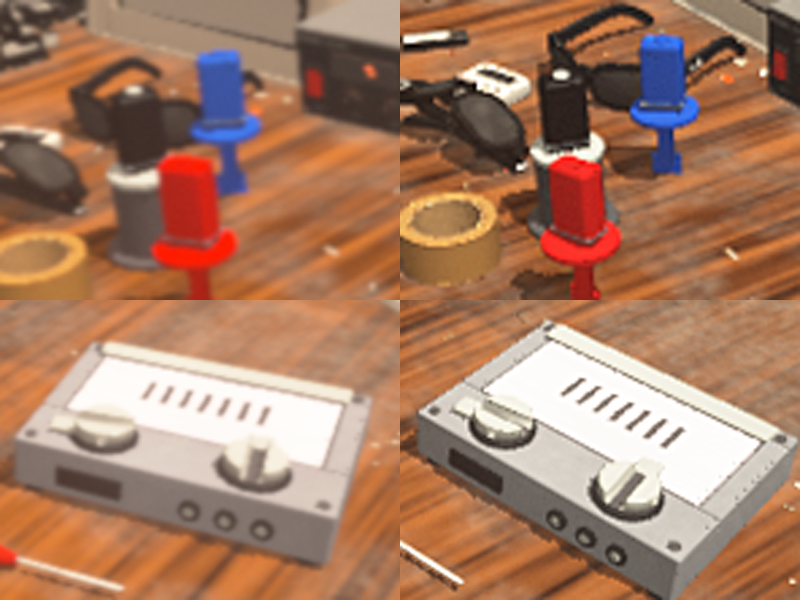

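The driver in the holder is black (white dot on top), so it is the right one. On the case, the right-hand fastener, at scene (428,239) / side (414,284), has its tongue over the panel. The left one, at (373,228) / (367,258), points along the edge and is undone. Next I triangulate.

```bash
cat > h.py <<'E'
import numpy as np,cv2
def P(p): return p['K']@np.c_[p['R'],p['t']]
def tri(pa,a,pb,b):
    X=cv2.triangulatePoints(P(pa),P(pb),np.array(a,float).reshape(2,1),np.array(b,float).reshape(2,1)).ravel(); X=X[:3]/X[3]
    e=[np.linalg.norm(proj(p,X)-u) for p,u in((pa,a),(pb,b))]
    return X.round(4),np.round(e,1)
def proj(p,X):
    c=p['K']@(p['R']@np.asarray(X,float)+p['t']); return c[:2]/c[2]
def onz(p,u,z):
    d=p['R'].T@np.linalg.solve(p['K'],[u[0],u[1],1.]); o=-p['R'].T@p['t']; return (o+d*(z-o[2])/d[2]).round(4)
E
python3 - <<'E'
from station import bot
from h import *
a=bot.get_image('scene');b=bot.get_image('side')
print('mouth net',tri(a,(231,184),b,(257,187)),onz(a,(231,184),.062),onz(b,(257,187),.062))
print('slot',tri(a,(428,241),b,(414,284)),onz(a,(428,241),.051),onz(b,(414,284),.051))
print('undone top',tri(a,(373,227),b,(367,258)),onz(a,(373,227),.06),onz(b,(367,258),.06))
print('red base',onz(a,(250,224),0),onz(b,(265,230),0)); print('blue base',onz(a,(260,187),0),onz(b,(290,190),0))
print('panel',onz(a,(409,221),.037),onz(b,(408,257),.037))
E
```

```text
mouth net (array([0.451 , 0.2224, 0.0608]), array([0.1, 0.1])) [0.4494 0.22   0.062 ] [0.4502 0.2209 0.062 ]
slot (array([ 0.5368, -0.2527,  0.045 ]), array([0.4, 0.3])) [ 0.5275 -0.2567  0.051 ] [ 0.5321 -0.2563  0.051 ]
undone top (array([ 0.5064, -0.1487,  0.0525]), array([0.6, 0.5])) [ 0.4947 -0.1564  0.06  ] [ 0.5009 -0.1543  0.06  ]
red base [0.4165 0.124  0.    ] [0.4152 0.1231 0.    ]
blue base [0.5632 0.2486 0.    ] [0.5637 0.2519 0.    ]
panel [ 0.5916 -0.1853  0.037 ] [ 0.5925 -0.1796  0.037 ]
```

```bash
python3 - <<'E'
from station import bot
from h import *
s=bot.state();w=bot.get_image('wrist');R=s['orientation'];t=s['ee_pos']
c=-w['R'].T@w['t']; print('cam in tool',R.T@(c-t),'axis',R.T@w['R'][2])
# in tool coords: where project points
Rc=w['R']@R; 
for z in (.242,.2,.16):
  for X in ((0,0,z-.128),(0,0,z-.062)):
    p=w['K']@(Rc@(np.array(X)-R.T@(c-t))); print(z,X,p[:2]/p[2])
d=np.array([.45,.2205,.242])-t; print('delta',R.T@d*1000)
E
```

```text
cam in tool [ 7.56867959e-02 -5.75683766e-05 -1.30516738e-01] axis [-0.2940375   0.00147847  0.95579274]
0.242 (0, 0, 0.11399999999999999) [324.41345443 197.19563088]
0.242 (0, 0, 0.18) [324.38068829 175.13102507]
0.2 (0, 0, 0.07200000000000001) [324.44427867 217.95257218]
0.2 (0, 0, 0.138) [324.39982451 188.0172864 ]
0.16 (0, 0, 0.032) [324.48659104 246.44557825]
0.16 (0, 0, 0.098) [324.4239845  204.28654853]
delta [-354.65889565 -296.05162158    0.35541313]
```

```bash
python3 -m crank '{"delta_pos":[[-59,-49,0],[-118,-99,0],[-177,-148,0],[-236,-197,0],[-295,-246,0],[-355,-296,0],[-355,-296,0],[-355,-296,0],[-355,-296,0],[-355,-296,0],[-355,-296,0]],"turn":[0,0,0,0,0,0,0,0,0,0,0],"jaw":[1,1,1,1,1,1,1,1,1,1,1]}' 
python3 - <<'E'
from station import bot
from h import *
s=bot.state();w=bot.get_image('wrist');cv2.imwrite('pics/w1.png',w['image'][:,:,::-1]);print(s['time'],s['ee_pos'],s['qvel'].round(3),s['joints'].round(2))
for q in ('driver','holder_mouth'):
  print(q,[(round(d['score'],2),np.round(d['point'])) for d in bot.landmark_of(q,w)])
E
```

```text
time: 2.28
ee_pos: [0.4495, 0.2221, 0.2423]
orientation: [[-0.947, 0.32, -0.0], [0.32, 0.947, 0.0], [0.0, 0.0, -1.0]]
contact_force: [0.5, -0.2, -0.2]
finger_gap: 0.085
2.275 [0.44945781 0.22208735 0.24228092] [-0.    -0.     0.006  0.001  0.002 -0.     0.002] [-0.77 -0.    0.26  1.82  0.    1.32  0.73]
driver [(0.85, array([381., 246.])), (0.73, array([214., 161.])), (0.55, array([329., 169.]))]
holder_mouth []
```

View pics/w1.png

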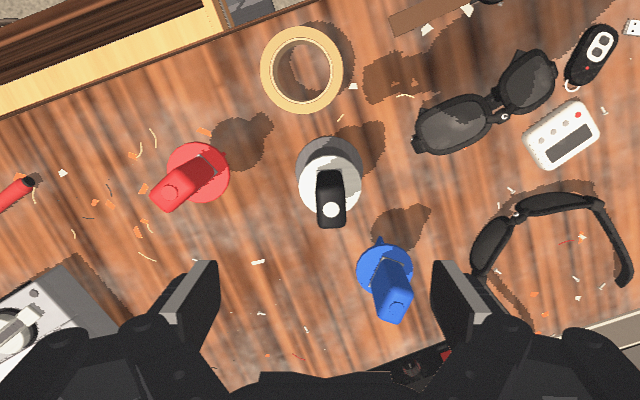

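```bash
python3 - <<'E'
import cv2
i=cv2.imread('pics/w1.png');cv2.imwrite('pics/w1c.png',cv2.resize(i[125:240,270:390],None,fx=5,fy=5,interpolation=cv2.INTER_CUBIC))
E
```

```text
(no output)
```

View pics/w1c.png

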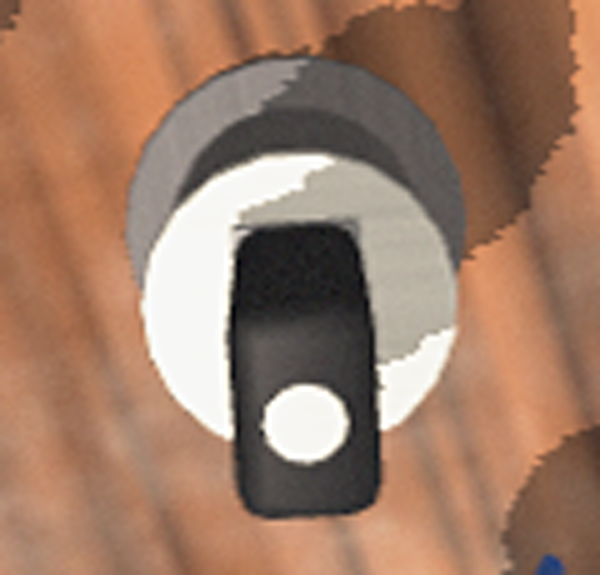

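```bash
python3 - <<'E'
from station import bot
from h import *
s=bot.state();w=bot.get_image('wrist');R=s['orientation']
for u,z in(((331,209.6),.128),((330,185.6),.068)):
  X=onz(w,u,z);print(X,(R.T@(X-s['ee_pos'])*1000).round(1))
# right fastener & case estimate of alignment
a=bot.get_image('scene');b=bot.get_image('side')
E
```

```text
[0.4603 0.2229 0.128 ] [ -9.4   4.8 114.3]
[0.459  0.2235 0.068 ] [ -8.    5.  174.3]
```

```bash
python3 - <<'E'
from station import bot
from h import *
a=bot.get_image('scene');b=bot.get_image('side')
o=[]
for p in(a,b):
  for X in((.4597,.2232,.128),(.4597,.2232,.068),(.4597,.2232,0)): print(proj(p,X).round(1))
  i=p['image'][:,:,::-1].copy()
  c=proj(p,(.4597,.2232,.09)).astype(int);x,y=c-[30,35]
  k=cv2.resize(i[y:y+75,x:x+75],(400,400),interpolation=cv2.INTER_CUBIC)
  for X,col in(((.4597,.2232,.128),(0,255,0)),((.4597,.2232,.068),(255,0,255))):
    q=(proj(p,X)-[x,y])*400/75; cv2.circle(k,tuple(q.astype(int)),4,col,-1)
  o.append(k)
cv2.imwrite('pics/chk.png',np.hstack(o))
E
```

```text
[229.9 157.1]
[233.2 180. ]
[236.7 204.2]
[257.9 162.4]
[259.7 183.5]
[261.7 206. ]
```

View pics/chk.png

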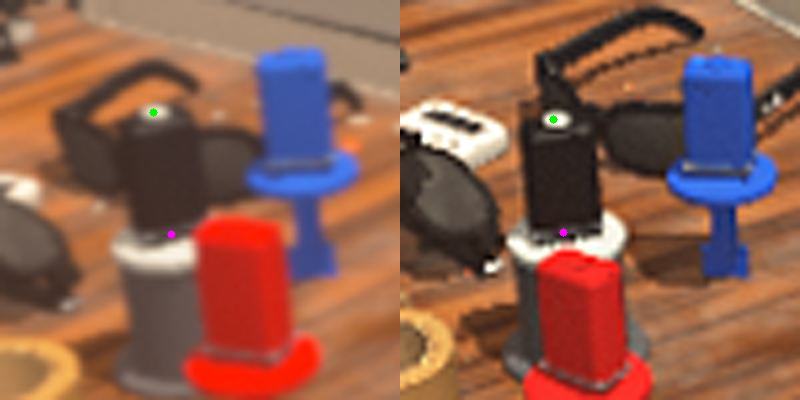

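Both cameras put the green mark on the white dot in the middle of the driver's top, so the measured axis (0.4597, 0.2232) holds. The handle's flat sides already lie across the jaws. I'll descend and grip.

```bash
python3 -m crank '{"delta_pos":[[-9,5,0],[-9,5,20],[-9,5,70],[-9,5,115],[-9,5,135],[-9,5,148],[-9,5,148],[-9,5,148],[-9,5,148],[-9,5,148],[-9,5,148],[-9,5,148]],"turn":[0,0,0,0,0,0,0,0,0,0,0,0],"jaw":[0.65,0.65,0.65,0.65,0.65,0.65,0.65,0.65,0,0,0,0]}' 80
python3 - <<'E'
from station import bot
from h import *
s=bot.state();print(s['time'],s['ee_pos'],s['finger_gap'])
w=bot.get_image('wrist');cv2.imwrite('pics/w2.png',w['image'][:,:,::-1])
E
```

```text
time: 4.18
ee_pos: [0.4611, 0.2226, 0.0953]
orientation: [[-0.946, 0.323, 0.002], [0.323, 0.946, 0.001], [-0.001, 0.001, -1.0]]
contact_force: [1.3, 0.5, 5.2]
finger_gap: 0.0212
4.175 [0.46112543 0.22262527 0.09526579] 0.02119367912622862
```

View pics/w2.png

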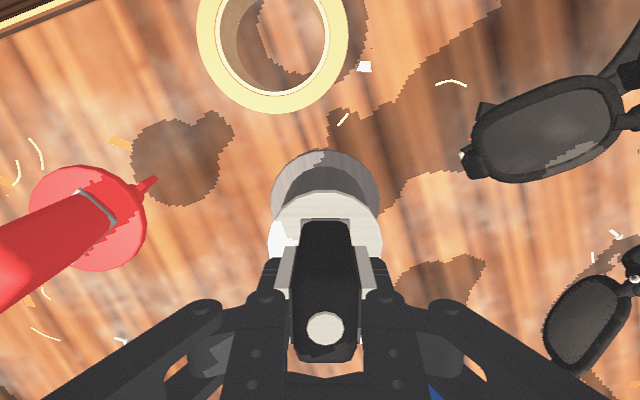

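Gripped: gap 21.2 mm. Next I lift, carry the driver over, and turn it so the blade lines up with the slot (about +144°). I'll stop short of the fastener to look.

```bash
python3 -m crank '{"delta_pos":[[0,0,-50],[0,0,-105],[0,0,-130],[-16,-38,-130],[-32,-76,-130],[-48,-114,-130],[-64,-152,-130],[-80,-190,-130],[-96,-228,-130],[-112,-266,-130],[-128,-304,-130],[-144,-342,-130],[-160,-380,-130],[-176,-418,-130],[-191,-451,-130],[-191,-451,-130],[-191,-451,-130],[-191,-451,-130],[-191,-451,-130],[-191,-451,-130]],"turn":[0,0,0,10,20,30,40,50,60,70,80,90,100,110,120,130,140,144,144,144],"jaw":[0,0,0,0,0,0,0,0,0,0,0,0,0,0,0,0,0,0,0,0]}' 80
python3 - <<'E'
from station import bot
from h import *
s=bot.state();print(s['time'],s['ee_pos'],s['finger_gap'],s['joints'].round(2))
w=bot.get_image('wrist');cv2.imwrite('pics/w3.png',w['image'][:,:,::-1])
for q in ('tight_slot','driver'): print([(round(d['score'],2),np.round(d['point'])) for d in bot.landmark_of(q,w)])
E
```

```text
time: 6.72
ee_pos: [0.4954, -0.2661, 0.224]
orientation: [[0.955, 0.296, -0.001], [0.296, -0.955, 0.0], [-0.0, -0.0, -1.0]]
contact_force: [0.7, 0.1, -0.6]
finger_gap: 0.0214
6.725 [ 0.49543008 -0.26606056  0.22397196] 0.021375499039192898 [-0.28  0.18  0.82  1.72 -0.13  1.3  -0.7 ]
[(0.84, array([327., 134.])), (0.31, array([271.,  34.]))]
[(0.88, array([326., 204.]))]
```

View pics/w3.png

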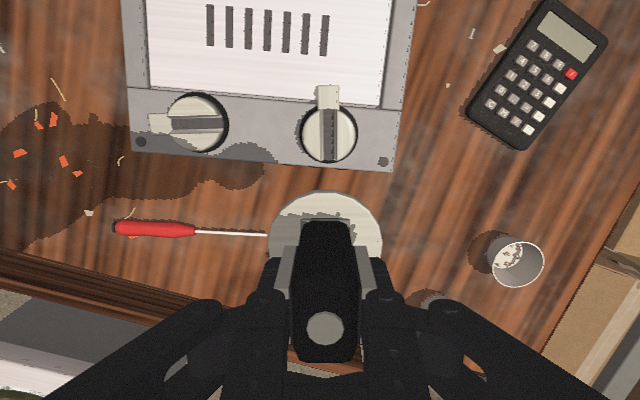

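The wrist view shows the tight fastener at (328,134), its tongue pointing up over the panel. The undone one is at (197,122). The blade is hidden under the collar.

```bash
python3 - <<'E'
import cv2
i=cv2.imread('pics/w3.png');cv2.imwrite('pics/w3c.png',cv2.resize(i[75:175,275:395],None,fx=6,fy=6,interpolation=cv2.INTER_CUBIC))
E
```

```text
(no output)
```

View pics/w3c.png

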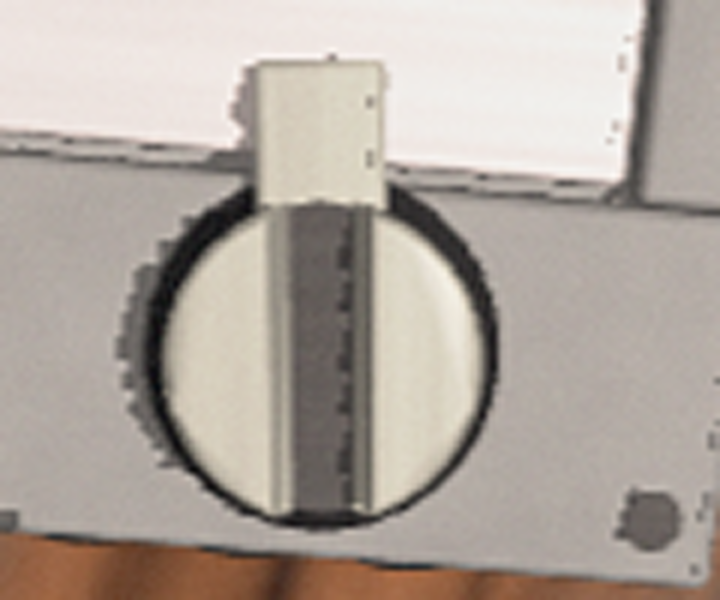

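```bash
python3 - <<'E'
from station import bot
from h import *
s=bot.state();w=bot.get_image('wrist');R=s['orientation']
f=lambda x,y:(275+x/6-.42,75+y/6-.42)
def tl(X): return (R.T@(X-s['ee_pos'])*1000).round(1)
for u,z in((f(325,360),.06),(f(323,360),.051),((327,134),.051)):
  X=onz(w,u,z);print(X,tl(X))
for (a,b,z) in (((271,210),(277,510),.06),((373,210),(371,510),.06),((297,210),(293,505),.051),((356,210),(353,505),.051),((260,65),(260,200),.055),((383,65),(385,200),.055)):
  d=onz(w,f(*a),z)-onz(w,f(*b),z); print(np.degrees(np.arctan2(d[1],d[0])), (tl(onz(w,f(*a),z))+tl(onz(w,f(*b),z)))/2)
t=np.degrees(np.arctan2(R[1,0],R[0,0]));print('tool x',t)
# driver axis & lean: handle dot, collar
print('dot',tl(onz(w,(325.5,328),s['ee_pos'][2]+.033)))
print('collar',tl(onz(w,(325.5,246),s['ee_pos'][2]-.027)))
for n in('scene','side'):
  p=bot.get_image(n);X=onz(w,f(324,360),.056);u=proj(p,X);x,y=u.astype(int)-[30,25]
  k=cv2.resize(p['image'][y:y+50,x:x+60,::-1],(360,300),interpolation=cv2.INTER_CUBIC)
  cv2.circle(k,tuple(((u-[x,y]+.5)*6).astype(int)),3,(0,0,255),-1);cv2.imwrite(f'pics/c_{n}.png',k)
cv2.imwrite('pics/c_.png',np.hstack([cv2.imread('pics/c_scene.png'),cv2.imread('pics/c_side.png')]))
for n in('scene','side'):
  p=bot.get_image(n);u=proj(p,s['ee_pos']-[0,0,.06]);x,y=u.astype(int)-[60,50]
  cv2.imwrite(f'pics/d_{n}.png',cv2.resize(p['image'][y:y+100,x:x+120,::-1],(400,333),interpolation=cv2.INTER_CUBIC))
cv2.imwrite('pics/d_.png',np.hstack([cv2.imread('pics/d_scene.png'),cv2.imread('pics/d_side.png')]))
E
```

```text
[ 0.5313 -0.2576  0.06  ] [ 36.7   2.4 164.2]
[ 0.5302 -0.2578  0.051 ] [ 35.6   2.3 173.2]
[ 0.5303 -0.2565  0.051 ] [ 36.1   1.1 173.2]
18.031148135334025 [ 36.3  -4.5 164.2]
17.311646108846556 [ 36.35   8.75 164.2 ]
16.349965965750666 [ 35.55  -1.7  173.2 ]
16.92751306414706 [ 35.55   6.6  173.2 ]
17.078471654873802 [ 66.2  -6.3 169.2]
18.85315876441912 [ 66.2   10.25 169.2 ]
tool x 17.19760866387829
dot [  0.9  -0.3 -33. ]
collar [ 1.6 -0.2 27. ]
```

View pics/c_.png

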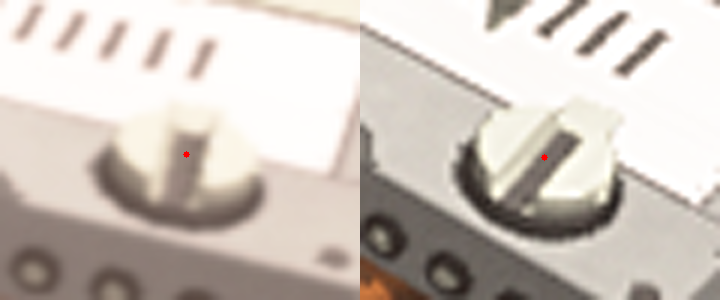

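View pics/d_.png

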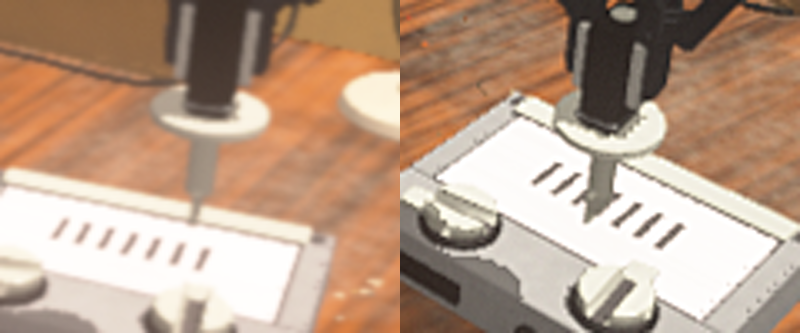

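```bash
python3 -m crank '{"delta_pos":[[35,2.3,0],[35,2.3,30],[35,2.3,60],[35,2.3,70],[35,2.3,70],[35,2.3,70]],"turn":[0,0,0,0,0,0],"jaw":[0,0,0,0,0,0]}' 80
python3 - <<'E'
from station import bot
from h import *
s=bot.state();R=s['orientation']
o=[]
for n in('scene','side'):
  p=bot.get_image(n);u=proj(p,s['ee_pos']-[0,0,.09]);x,y=u.astype(int)-[30,30]
  k=cv2.resize(p['image'][y:y+50,x:x+60,::-1],(390,325),interpolation=cv2.INTER_CUBIC);o.append(k)
cv2.imwrite('pics/e.png',np.hstack(o))
w=bot.get_image('wrist');cv2.imwrite('pics/w4.png',w['image'][:,:,::-1])
E
```

```text
time: 7.88
ee_pos: [0.5305, -0.2586, 0.1557]
orientation: [[0.955, 0.295, 0.002], [0.295, -0.955, -0.001], [0.002, 0.001, -1.0]]
contact_force: [-0.6, 0.2, -0.2]
finger_gap: 0.0211
```

View pics/e.png

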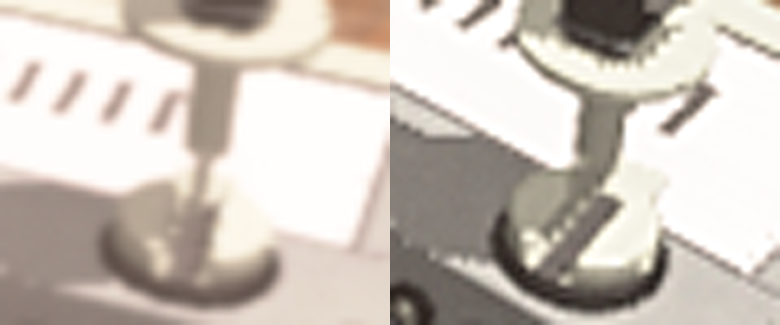

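View pics/w4.png

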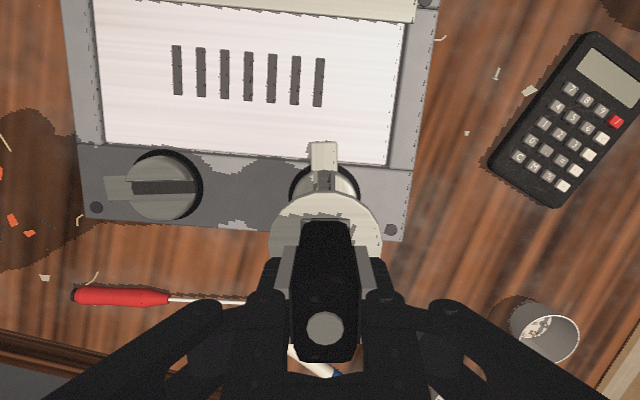

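```bash
python3 -m crank '{"delta_pos":[[0,0,5],[0,0,10],[0,0,13],[0,0,13]],"turn":[0,0,0,0],"jaw":[0,0,0,0]}' 80
python3 - <<'E'
from station import bot
from h import *
s=bot.state();R=s['orientation'];print(s['contact_force'],s['ft_torque'],s['ee_pos'])
o=[]
for n in('scene','side'):
  p=bot.get_image(n);u=proj(p,s['ee_pos']-[0,0,.08]);x,y=u.astype(int)-[30,30]
  k=cv2.resize(p['image'][y:y+50,x:x+60,::-1],(390,325),interpolation=cv2.INTER_CUBIC);o.append(k)
cv2.imwrite('pics/e2.png',np.hstack(o))
E
```

```text
time: 8.52
ee_pos: [0.5295, -0.258, 0.1409]
orientation: [[0.955, 0.295, -0.001], [0.295, -0.955, 0.0], [-0.001, -0.0, -1.0]]
contact_force: [0.2, -0.1, -1.2]
finger_gap: 0.021
[ 0.23877832 -0.12002745 -1.21892587] [-0.00440016  0.00538036  0.0234651 ] [ 0.52947026 -0.25800592  0.14085179]
```

View pics/e2.png

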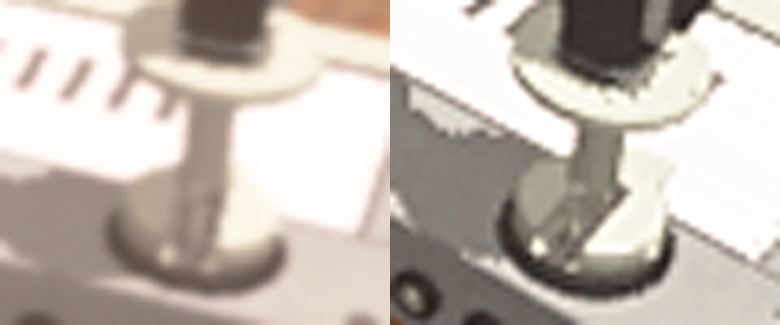

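```bash
python3 -m crank '{"delta_pos":[[0,0,0],[0,0,0],[0,0,0],[0,0,0],[0,0,0],[0,0,0],[0,0,0],[0,0,0]],"turn":[-8,-16,-24,-32,-40,-48,-55,-55],"jaw":[0,0,0,0,0,0,0,0]}' 80
python3 - <<'E'
from station import bot
from h import *
s=bot.state();R=s['orientation'];print(s['contact_force'],s['ft_torque'],s['ee_pos'])
o=[]
for n in('scene','side'):
  p=bot.get_image(n);u=proj(p,s['ee_pos']-[0,0,.08]);x,y=u.astype(int)-[36,30]
  k=cv2.resize(p['image'][y:y+60,x:x+72,::-1],(390,325),interpolation=cv2.INTER_CUBIC);o.append(k)
cv2.imwrite('pics/e3.png',np.hstack(o))
E
```

```text
time: 9.62
ee_pos: [0.5302, -0.2585, 0.1417]
orientation: [[0.308, 0.951, 0.001], [0.951, -0.308, -0.0], [0.0, 0.001, -1.0]]
contact_force: [1.1, -0.1, -0.5]
finger_gap: 0.021
[ 1.05249145 -0.0538788  -0.46578884] [-0.2115615  -0.39350642 -0.05763082] [ 0.53019957 -0.25852152  0.14168636]
```

View pics/e3.png

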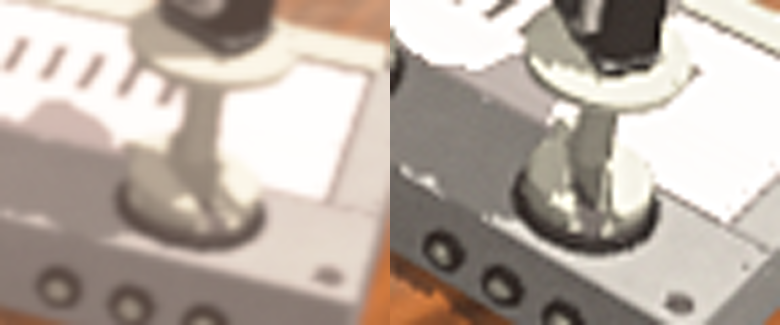

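The fastener is following. I'll continue to a total of about 110°.

```bash
python3 -m crank '{"delta_pos":[[0,0,0],[0,0,0],[0,0,0],[0,0,0],[0,0,0],[0,0,0],[0,0,0],[0,0,0],[0,0,0]],"turn":[-8,-16,-24,-32,-40,-46,-51,-55,-55],"jaw":[0,0,0,0,0,0,0,0,0]}' 80
python3 - <<'E'
from station import bot
from h import *
s=bot.state();R=s['orientation'];print(s['contact_force'],s['ft_torque'],s['ee_pos'],np.degrees(np.arctan2(R[1,0],R[0,0])),s['finger_gap'])
o=[]
for n in('scene','side'):
  p=bot.get_image(n);u=proj(p,s['ee_pos']-[0,0,.08]);x,y=u.astype(int)-[36,30]
  k=cv2.resize(p['image'][y:y+60,x:x+72,::-1],(390,325),interpolation=cv2.INTER_CUBIC);o.append(k)
cv2.imwrite('pics/e4.png',np.hstack(o))
w=bot.get_image('wrist');cv2.imwrite('pics/w5.png',w['image'][:,:,::-1])
E
```

```text
time: 10.85
ee_pos: [0.5304, -0.2582, 0.1417]
orientation: [[-0.602, 0.798, 0.002], [0.798, 0.602, -0.0], [-0.001, 0.001, -1.0]]
contact_force: [2.2, -1.3, -0.5]
finger_gap: 0.0211
[ 2.20260286 -1.28973986 -0.50416099] [-0.13210806 -0.70203099 -0.07324393] [ 0.53043468 -0.25823747  0.14168753] 127.04840240053252 0.02112099479816823
```

View pics/e4.png

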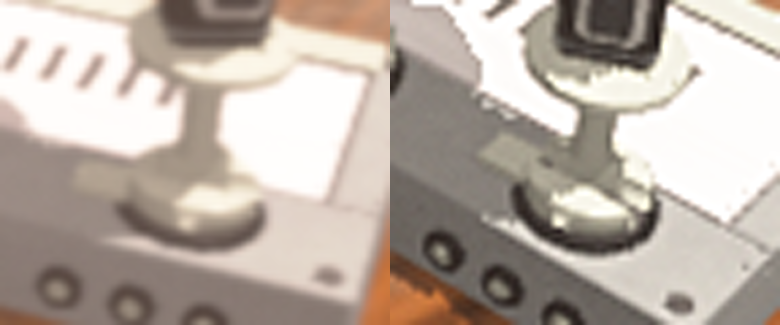

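View pics/w5.png

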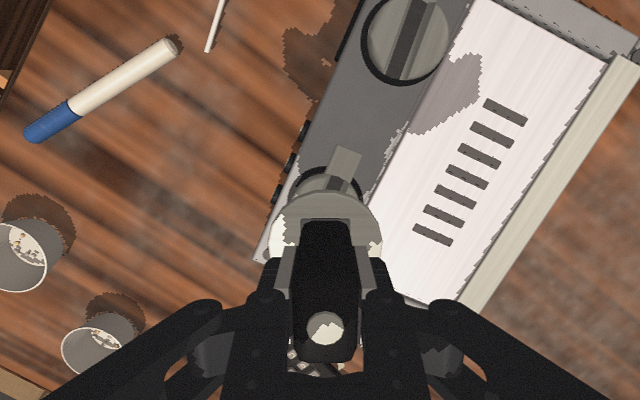

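The tongue now lies alongside the panel. The z moment is still only friction (about 0.07 N m), so I'll turn a little more to find the stop.

```bash
python3 -m crank '{"delta_pos":[[0,0,0],[0,0,0],[0,0,0]],"turn":[-3,-5,-5],"jaw":[0,0,0]}' 80
python3 - <<'E'
from station import bot
from h import *
def st():
  s=bot.state();R=s['orientation'];print(s['contact_force'].round(2),s['ft_torque'].round(3),np.degrees(np.arctan2(R[1,0],R[0,0])))
st()
w=bot.get_image('wrist');cv2.imwrite('pics/w6.png',cv2.resize(w['image'][100:220,250:410,::-1],None,fx=5,fy=5,interpolation=cv2.INTER_CUBIC))
E
```

```text
time: 11.38
ee_pos: [0.5303, -0.2582, 0.1416]
orientation: [[-0.671, 0.742, 0.001], [0.742, 0.671, -0.0], [-0.001, 0.001, -1.0]]
contact_force: [3.1, -0.6, 0.0]
finger_gap: 0.0208
[ 3.09 -0.59  0.04] [-0.195 -0.965 -0.086] 132.126217843548
```

View pics/w6.png

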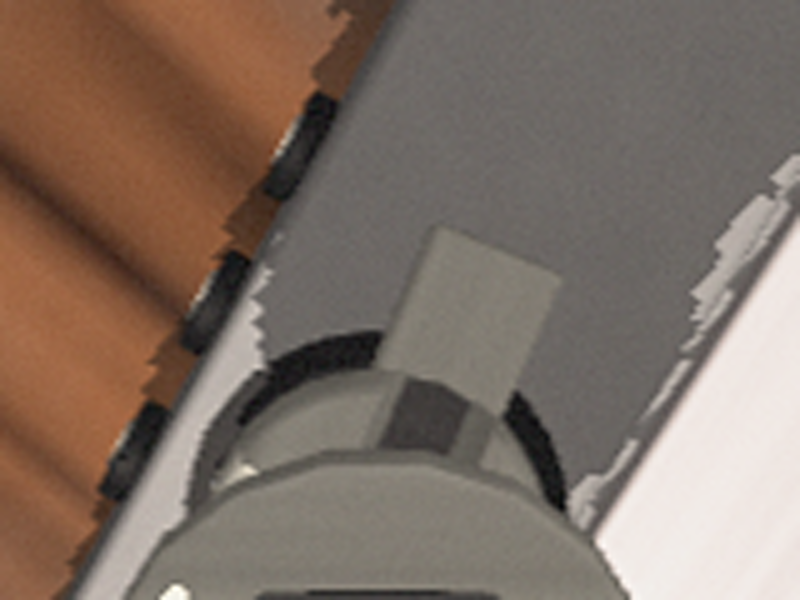

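```bash
python3 - <<'E'
from station import bot
from h import *
w=bot.get_image('wrist');f=lambda x,y:(250+x/5-.4,100+y/5-.4)
def ang(a,b,z):
  d=onz(w,f(*b),z)-onz(w,f(*a),z);return np.degrees(np.arctan2(d[1],d[0])).round(1)
print('tongue',ang((380,352),(437,228),.052),ang((503,408),(560,280),.052),'case edge',ang((70,590),(395,20),.045),'panel',ang((600,535),(798,205),.045))
E
```

```text
tongue 108.2 109.6 case edge 101.8 panel 104.1
```

```bash
python3 -m crank '{"delta_pos":[[0,0,0],[0,0,0],[0,0,0]],"turn":[-3,-6,-6],"jaw":[0,0,0]}' 80
python3 - <<'E'
from station import bot
from h import *
s=bot.state();R=s['orientation'];print(s['contact_force'].round(2),s['ft_torque'].round(3),np.degrees(np.arctan2(R[1,0],R[0,0])))
w=bot.get_image('wrist');cv2.imwrite('pics/w7.png',cv2.resize(w['image'][100:220,250:410,::-1],None,fx=5,fy=5,interpolation=cv2.INTER_CUBIC))
E
```

```text
time: 11.85
ee_pos: [0.5303, -0.258, 0.1416]
orientation: [[-0.744, 0.668, 0.001], [0.668, 0.744, 0.0], [-0.001, 0.001, -1.0]]
contact_force: [4.8, 0.1, -0.0]
finger_gap: 0.0212
[ 4.82  0.08 -0.01] [-0.002 -1.171 -0.149] 138.09401673687768
```

View pics/w7.png

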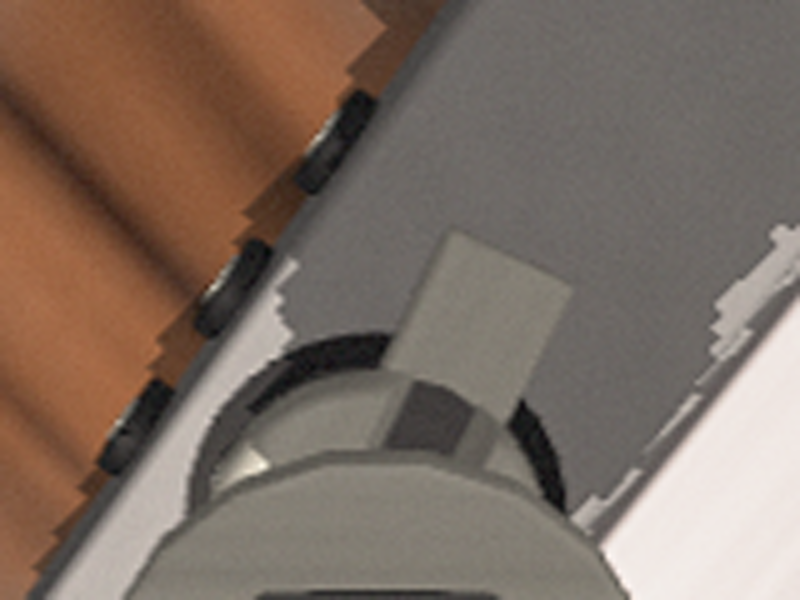

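```bash
python3 -m crank '{"delta_pos":[[0,0,0],[0,0,0],[0,0,0]],"turn":[-2,-4,-4],"jaw":[0,0,0]}' 80
python3 - <<'E'
from station import bot
from h import *
s=bot.state();R=s['orientation'];print(s['contact_force'].round(2),s['ft_torque'].round(3),np.degrees(np.arctan2(R[1,0],R[0,0])))
w=bot.get_image('wrist');cv2.imwrite('pics/w8.png',cv2.resize(w['image'][100:220,250:410,::-1],None,fx=5,fy=5,interpolation=cv2.INTER_CUBIC))
E
```

```text
time: 12.28
ee_pos: [0.5302, -0.2579, 0.1416]
orientation: [[-0.79, 0.613, 0.001], [0.613, 0.79, 0.0], [-0.001, 0.001, -1.0]]
contact_force: [5.1, -0.0, 1.4]
finger_gap: 0.0211
[ 5.13 -0.02  1.41] [ 0.28  -1.485 -0.419] 142.17263847730254
```

View pics/w8.png

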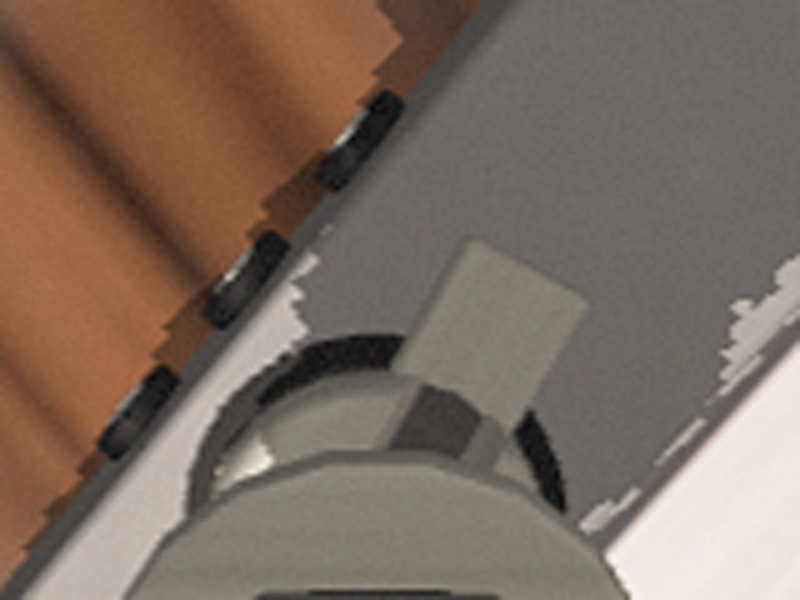

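The z moment jumped to 0.42 N m and the tongue stopped moving, so it is at the stop. I'll back off within the play, then lift out.

```bash
python3 -m crank '{"delta_pos":[[0,0,0],[0,0,0],[0,0,-8],[0,0,-20],[0,0,-50],[0,0,-84],[0,0,-84],[0,0,-84]],"turn":[8,13,13,13,13,13,13,13],"jaw":[0,0,0,0,0,0,0,0]}' 80
python3 - <<'E'
from station import bot
from h import *
s=bot.state();R=s['orientation'];print(s['joints'].round(2),np.degrees(np.arctan2(R[1,0],R[0,0])))
w=bot.get_image('wrist');cv2.imwrite('pics/w9.png',w['image'][:,:,::-1])
d=np.array([.4597,.2232,.225])-s['ee_pos'];print((R.T@d*1000).round(1))
p=bot.get_image('side');cv2.imwrite('pics/s9.png',cv2.resize(p['image'][150:350,280:520,::-1],None,fx=3,fy=3,interpolation=cv2.INTER_CUBIC))
E
```

```text
time: 13.32
ee_pos: [0.5286, -0.2582, 0.2246]
orientation: [[-0.632, 0.775, -0.002], [0.775, 0.632, 0.001], [0.002, -0.001, -1.0]]
contact_force: [-0.1, -0.7, -1.4]
finger_gap: 0.0209
[-0.01  0.21  0.48  1.65 -0.1   1.31  1.18] 129.17256980304563
[416.7 250.6  -0. ]
```

View pics/w9.png

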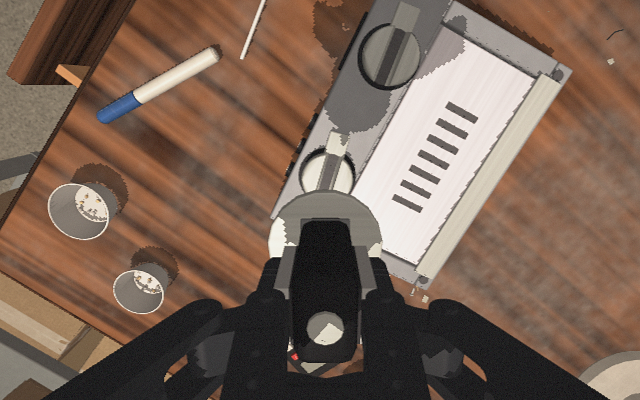

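View pics/s9.png

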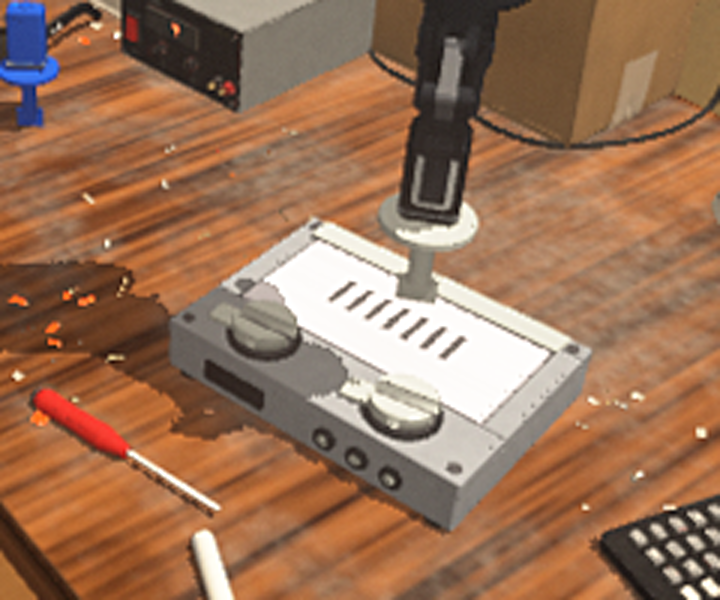

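Both tongues now lie clear alongside the panel, and the panel hasn't moved. I'm carrying the driver back and stopping about 40 mm short of the holder to see its mouth.

```bash
python3 -m crank '{"delta_pos":[[32,23,0],[64,45,0],[96,68,0],[127,91,0],[159,113,0],[191,136,0],[223,158,0],[255,181,0],[287,204,0],[319,226,0],[350,249,0],[382,272,0],[382,272,0],[382,272,0],[382,272,0]],"turn":[-3,-6,-9,-12,-15,-18,-21,-24,-27,-30,-32,-32,-32,-32,-32],"jaw":[0,0,0,0,0,0,0,0,0,0,0,0,0,0,0]}' 80
python3 - <<'E'
from station import bot
from h import *
s=bot.state();R=s['orientation'];print(s['joints'].round(2),np.degrees(np.arctan2(R[1,0],R[0,0])))
w=bot.get_image('wrist');cv2.imwrite('pics/w10.png',w['image'][:,:,::-1])
print([(round(d['score'],2),np.round(d['point'],1)) for d in bot.landmark_of('holder_mouth',w)])
E
```

```text
time: 15.3
ee_pos: [0.4997, 0.2085, 0.2251]
orientation: [[-0.946, 0.325, -0.0], [0.325, 0.946, -0.001], [0.0, -0.001, -1.0]]
contact_force: [-0.1, 0.3, -1.2]
finger_gap: 0.0211
[-0.51  0.1   0.06  1.75 -0.01  1.29  0.8 ] 161.04577355287475
[]
```

View pics/w10.png

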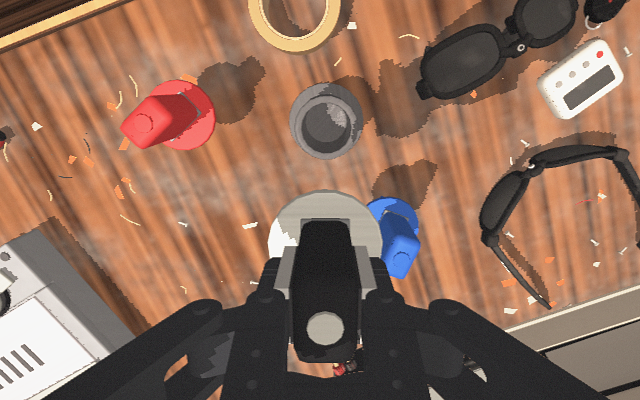

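```bash
python3 - <<'E'
import cv2
i=cv2.imread('pics/w10.png');cv2.imwrite('pics/w10c.png',cv2.resize(i[70:170,275:375],None,fx=6,fy=6,interpolation=cv2.INTER_CUBIC))
E
```

```text
(no output)
```

View pics/w10c.png

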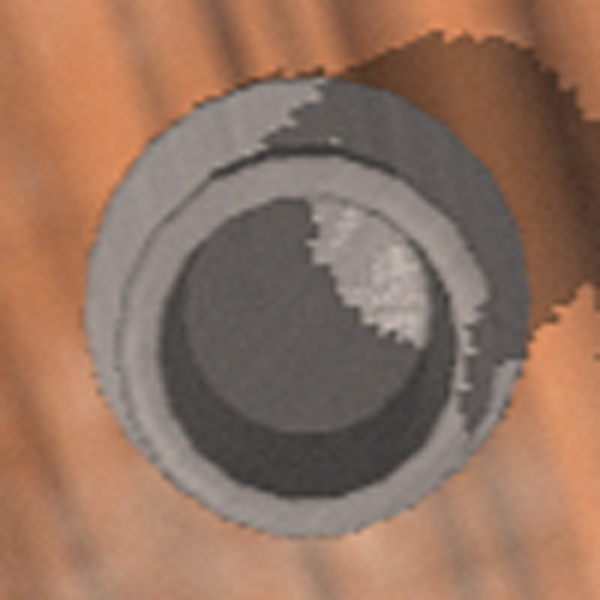

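```bash
python3 - <<'E'
from station import bot
from h import *
s=bot.state();w=bot.get_image('wrist');R=s['orientation']
X=onz(w,(325.9,127.2),.062);print(X,(R.T@(X-s['ee_pos'])*1000).round(1),s['ee_pos'])
a=onz(w,(275+160/6,127.2),.062)-onz(w,(275+463/6,127.2),.062);print('inner dia',np.linalg.norm(a))
E
```

```text
[0.4588 0.2241 0.062 ] [ 43.7   1.3 163.3] [0.49967242 0.20871529 0.22532906]
inner dia 0.040605418357652696
```

Holder mouth is at (0.4588, 0.2241); its measured inner diameter of 40.6 mm matches the given 40 mm.

```bash
python3 -m crank '{"delta_pos":[[25,1,0],[42,1.3,0],[42,1.3,20],[42,1.3,50],[42,1.3,80],[42,1.3,105],[42,1.3,120],[42,1.3,127],[42,1.3,128],[42,1.3,128]],"turn":[0,0,0,0,0,0,0,0,0,0],"jaw":[0,0,0,0,0,0,0,0,0,0]}' 80
python3 - <<'E'
from station import bot
from h import *
o=[]
for n in('scene','side'):
  p=bot.get_image(n);x,y=(proj(p,(.459,.224,.06))-[40,50]).astype(int)
  o.append(cv2.resize(p['image'][y:y+80,x:x+80,::-1],(400,400),interpolation=cv2.INTER_CUBIC))
cv2.imwrite('pics/h.png',np.hstack(o))
E
```

```text
time: 16.7
ee_pos: [0.4606, 0.2249, 0.0982]
orientation: [[-0.946, 0.323, 0.001], [0.323, 0.946, 0.001], [-0.001, 0.001, -1.0]]
contact_force: [0.4, -1.2, -1.5]
finger_gap: 0.0213
```

View pics/h.png

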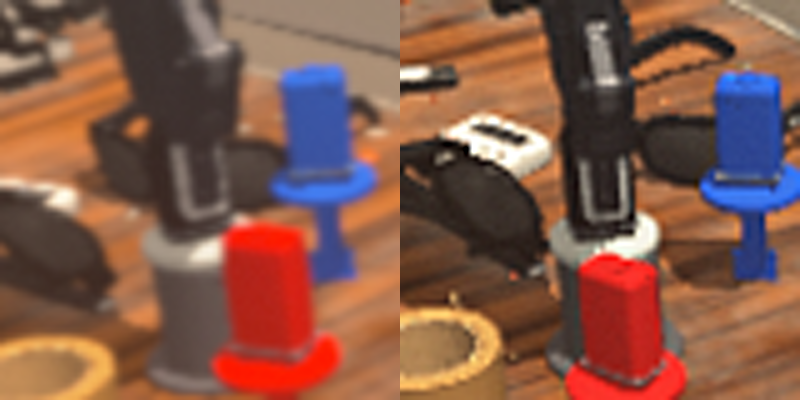

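```bash
python3 -m crank '{"delta_pos":[[0,0,1.5],[0,0,3],[0,0,3]],"turn":[0,0,0],"jaw":[0,0,0]}' 60
python3 -m crank '{"delta_pos":[[0,0,0],[0,0,0],[0,0,0],[0,0,0],[0,0,-20],[0,0,-60],[0,0,-110],[0,0,-150],[0,0,-150],[0,0,-150]],"turn":[0,0,0,0,0,0,0,0,0,0],"jaw":[0.3,0.6,0.6,0.6,0.6,0.6,0.6,0.6,0.6,0.6]}' 
python3 - <<'E'
from station import bot
from h import *
o=[]
for n in('scene','side'):
  p=bot.get_image(n);x,y=(proj(p,(.459,.224,.06))-[40,50]).astype(int)
  o.append(cv2.resize(p['image'][y:y+80,x:x+80,::-1],(400,300),interpolation=cv2.INTER_CUBIC))
  x,y=(proj(p,(.53,-.2,.05))-[60,40]).astype(int)
  o.append(cv2.resize(p['image'][y:y+90,x:x+120,::-1],(400,300),interpolation=cv2.INTER_CUBIC))
cv2.imwrite('pics/f.png',np.vstack([np.hstack(o[:2]),np.hstack(o[2:])]))
w=bot.get_image('wrist');cv2.imwrite('pics/w11.png',w['image'][:,:,::-1])
E
```

```text
time: 17.18
ee_pos: [0.4603, 0.2248, 0.0953]
orientation: [[-0.946, 0.323, 0.001], [0.323, 0.946, 0.0], [-0.0, 0.001, -1.0]]
contact_force: [-1.1, -1.5, 5.2]
finger_gap: 0.021
time: 18.42
ee_pos: [0.4597, 0.2244, 0.2436]
orientation: [[-0.946, 0.323, -0.001], [0.323, 0.946, -0.0], [0.001, -0.001, -1.0]]
contact_force: [-0.5, -0.4, -0.9]
finger_gap: 0.0509
```

View pics/f.png

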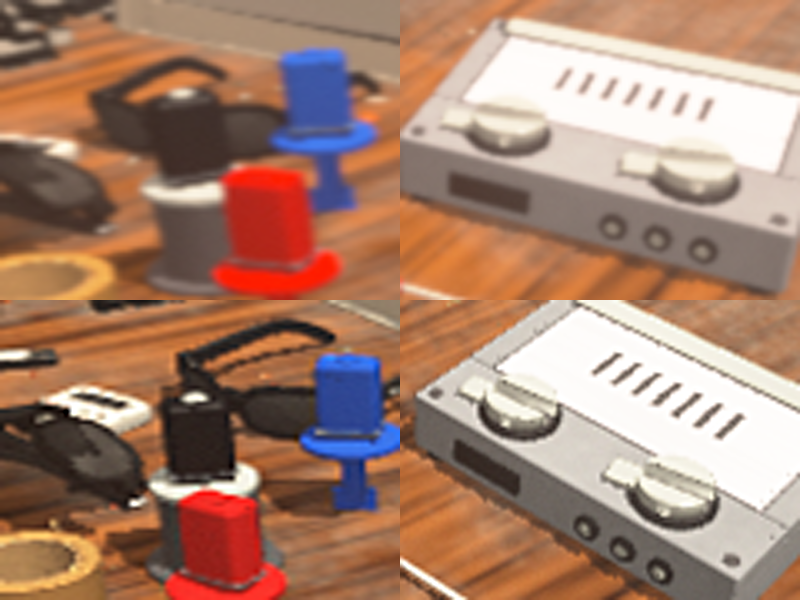

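View pics/w11.png

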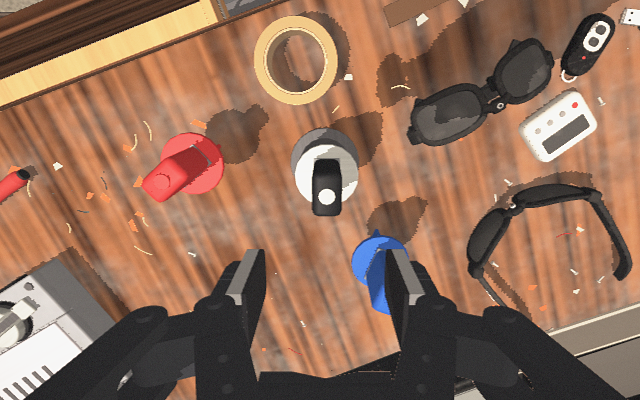

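The driver stands upright in its holder at wrist (327,185). Both tongues lie alongside the panel, the panel is in place, and the gripper is clear. I'm handing in.

```bash
python3 -c "
from station import bot
print(bot.sign_off())"
```

```text
the job is handed in; nothing more can be done
None
```

I turned the locked fastener (the right-hand one) anticlockwise to its stop, put the black-handled screwdriver back in its holder and handed the job in at about 18.4 s. I left the red and blue look-alikes alone.

**Last checks**
- **Stop:** the turning moment rose from about 0.1 to 0.42 N m and the tongue stopped moving. Reaching it took about 125° of tool turn rather than the suggested 110°, because the blade sat slightly above the slot floor. I measured the tongue at about 96° (1.67 rad) shortly before the stop, and did not measure it again there.
- **Final pictures:** both tongues lie alongside the panel and clear of it, and the panel is in place. The screwdriver stands upright with its collar on the holder rim, and the gripper is clear of everything.
- **Disagreement:** the network's points for the holder in the scene and side pictures were about 9 mm off the wrist-camera measurement. I used the wrist measurement, which fitted both other views and the 40 mm mouth size.

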